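# Set the trimmer's stop peg in its hidden notch

### The job

Take the red-headed stop peg out of its wooden stand and lower its foot through the yellow-framed opening of the trimmer's slotted rail. Pressing only lightly, drag the peg along the slot until its foot drops into the notch hidden in the rail's floor, stop there, and let go, leaving the peg fully down in the notch and upright. Leave the brush jar, the paint tin and the sketchbook where they are.

Things in the scene. Friction and masses are not known exactly. Their poses are not given: they have to be found in the camera images.
- peg: Loose stop peg, 80 to 170 g, upright in the stand. Red head: square 24 x 24 mm, sides along x and y, z 34 to 80 mm. Under it a steel stem 8 mm across ending in a foot disc 18 mm across, 5 mm thick. Stem and foot are sprung: they yield up into the head by 6 mm, starting at 2 N, 6 N at the stop. Origin fixed to the head: centre of the foot's underside, spring out. Over 25 N on the trimmer harms it.
- peg_head (a point): Good grip point in the peg's head, 60 mm above the underside of the foot (spring out).
- stand: Fixed wooden block 70 x 70 x 22 mm holding the peg in a round hole 25 mm wide, 12 mm deep (hole floor 10 mm above the table). Origin under its centre. It may stand left or right of the trimmer.
- trimmer: Fixed sheet trimmer, origin on the table under the middle of its slotted aluminium rail. Board 12 mm thick, local x -32 to 190, y -160 to 160 mm. Rail: 44 mm wide about x = 0, along y from -145 to 145, top 34 mm above the table; rigid. Cutter guide with orange carriage at x 138 to 182, 50 mm high. The rail's channel is 28 mm wide, floor 22 mm and ceiling 31 mm above the table.
- opening (a point): Centre of the 28 x 28 mm square opening in the rail's top plate (local y = 110 mm, yellow-framed on three sides), level with the rail's top. Only here does the peg's foot pass the 3 mm thick plate. From here a slot 12 mm wide runs straight towards local -y: the stem slides in it, the foot below the plate.
- slot_end (a point): End of the slot, on its centre line, level with the rail's top, 180 mm from the opening. One hidden notch crosses the channel floor, its centre 70 to 150 mm from the opening, never the same: it is not measured and must be felt for. It is 23 mm long along the slot and 10 mm deep (bottom 12 mm above the table); after it the floor goes on level at 22 mm.
- jar: Loose glass jar of brushes, 92 mm across, brush tips to about 190 mm high; origin under its centre. Stands on the other side of the trimmer from the stand. Leave alone.
- tin: Loose open watercolour tin, box 110 x 220 x 18 mm (local x -55 to 55) with its flat white lid at local x 56 to 150; origin under the box's centre. Leave alone.
- sketchbook: Loose open-faced sketchbook 150 x 210 x 18 mm, origin under its centre. Leave alone.
Things that resemble listed ones, but are neither listed nor needed, are in the scene too. There is more than one size of the peg; the job needs the smallest.

How it is judged:
By the outcome, as a careful person would: the job done as asked, in the order asked, and still so for the second after the job is handed in, with the robot touching nothing.
It also fails if it takes over 54 s, if anything falls off the work surface, if the arm or the gripper's body presses on something with over 40 N, if the wrist force passes 120 N, or if a joint passes its speed limit or range.

### The arm

A 6-joint arm with a two-finger parallel gripper is mounted at the origin on the work surface. World frame = base frame: x ahead of the robot, y to its left, z up, the work surface at z = 0. Lengths are in m, angles in rad, forces in N, time in s.
With the tool pointing down it reaches from about 0.375 to 0.975 m from the base axis. Payload 3.8 kg.
Tool frame: the origin (TCP) lies midway between the tips of the shut fingers; the grasp point (between the pads) lies 19 mm behind it; z points along the fingers, y is the line along which they close (so a half turn about z gives the same grasp; the last joint's range is limited). The gripper opens to 85 mm and grips with 20 to 120 N. Pads are 22 mm wide; open, the fingers measure 114 mm over their backs; the gripper's body (76 mm by 85 mm) begins 54 mm behind the grasp point. The pads swing forward as they close: fully open they stand 13 mm farther back than shut.
Start: joints at [1.292, 0.264, 1.604, -0, 1.274, -0.037], TCP at [0.162, 0.655, 0.194] pointing down, gripper open.
Joint ranges: [-2.63, 2.63], [-0.94, 2.18], [0.31, 2.57], [-1.31, 4.45], [0, 2.66], [-2.55, 2.55]. Speed limits (rad/s): [2.57, 2.57, 3.14, 3.14, 3.14, 3.14].

### API

Orientations are given as a 3x3 rotation matrix whose columns are the frame's x, y, z axes.
In Python, from station import sensors, imaging, ticket gives the robot as it stands.
- The arm moves only by the shell command python3 -m inch 'ROWS' [OPENING] [FORCE]. ROWS is a JSON list of rows, 1 to 12 of them, each of 4 numbers: dx, dy, dz in m, then a turn about the tool's z in rad; each row shifts and turns the commanded pose from where the row before left it, along the tool's axes as they then stand; what a row does not reach is not made up. A row lasts 1/10 s, in which the tool goes at most 0.05 m and 0.15 rad, less where a joint would pass 70% of its speed; a pose out of reach is approached as far as the arm can. OPENING is the finger opening in m, set as the command begins (- or left out keeps the last). The fingers move at their own pace and stop on an object; FORCE is the grip in N (left out, the last holds). Time passes only in rows, so rows that do not move let the fingers close. It prints the time, the measured TCP pose, the force, the opening and the grip force at its end.
- sensors.read_state(): the state, without advancing time (a new reading comes with each control period).
- imaging.grab_frame(name): name is "scene" or "top" or "wrist"; returns a dict with "frame" (400x640x3 uint8, blue, green, red), "vertical_fov" (degrees; the focal length in pixels is half the picture's height over the tangent of half this angle, whatever the lens; pixels are square), "cx", "cy" (the principal point, pixels), "k1" (the pictures are not rectified: a ray, as slopes to the right and down, at radius r is drawn at 1 + k1 r^2 times it, then the intrinsics apply), "extrinsics" (4x4, takes a point from camera to world coordinates); the wrist camera has in their place "mount" (4x4, takes a point from camera to tool coordinates, whose origin is the TCP and whose axes are the flange's). Camera axes: x right, y down, z forward; pixel columns grow to the right and rows downward; lengths in m; the calibration is good to about 2 mm. A picture is of the moment at which its call begins: read the wrist's pose just before it. There is no depth.
- ticket.sign_off(): hands the job in; it is judged then, once.
The state is a dict: "time_s": time; "q": joint angles; "qvel": joint speeds; "effort": joint torques, N m; "tool_pos": TCP position; "tool_rot": TCP orientation; "ft_force": force on the tool from outside, world axes, zero at the start; "moment": the same for the moment, N m; "opening": finger opening in m; "gripper_force": force on a finger pad.
Only numpy, scipy, OpenCV 4.12 (cv2) and the standard library are available. Lean on these libraries where they do the work, as an engineer would, in place of code of your own. Each camera call takes 0.05 s, during which the arm holds its last target. There are 200 camera calls.

## Working session

There is one attempt and no reset: what is moved stays moved. The work goes in short steps, Python scripts to look and compute and a shell command to move; the robot and the scene stay as the last step left them, time stands still between calls to the robot, and variables do not carry over. Pictures are saved under pics/ and viewed, at most 10 in all, crops included, and the job is handed in when it is done.

```bash
ls; mkdir -p pics; cat > h.py <<'E'
import numpy as np, cv2, json
from station import sensors, imaging
def cam(name):
    st=sensors.read_state(); f=imaging.grab_frame(name)
    if 'mount' in f:
        T=np.eye(4);T[:3,:3]=st['tool_rot'];T[:3,3]=st['tool_pos'];f['E']=T@np.array(f['mount'])
    else: f['E']=np.array(f['extrinsics'])
    h,w=f['frame'].shape[:2]; fl=h/2/np.tan(np.radians(f['vertical_fov'])/2)
    f['K']=np.array([[fl,0,f['cx']],[0,fl,f['cy']],[0,0,1]]); f['D']=np.array([f['k1'],0,0,0.]); return f
def ray(f,uv):
    p=cv2.undistortPoints(np.array(uv,float).reshape(-1,1,2),f['K'],f['D']).reshape(-1,2)
    d=np.c_[p,np.ones(len(p))]@f['E'][:3,:3].T; return f['E'][:3,3],d
def onplane(f,uv,z):
    o,d=ray(f,uv); return o+d*((z-o[2])/d[:,2])[:,None]
def proj(f,P):
    Ei=np.linalg.inv(f['E']); return cv2.projectPoints(np.array(P,float).reshape(-1,1,3),cv2.Rodrigues(Ei[:3,:3])[0],Ei[:3,3],f['K'],f['D'])[0].reshape(-1,2)
def red(f):
    hsv=cv2.cvtColor(f['frame'],cv2.COLOR_BGR2HSV)
    m=((hsv[...,0]<8)|(hsv[...,0]>172))&(hsv[...,1]>140)&(hsv[...,2]>60)
    return m.astype(np.uint8)
def yellow(f):
    return cv2.inRange(cv2.cvtColor(f['frame'],cv2.COLOR_BGR2HSV),(20,120,100),(35,255,255))
def blobs(m,amin=30):
    n,l,s,c=cv2.connectedComponentsWithStats(m); return [(s[i].tolist(),c[i].round(1).tolist()) for i in range(1,n) if s[i][4]>amin]
E
python3 - <<'E'
from h import *
for n in ['scene','top']:
    f=cam(n); cv2.imwrite(f'pics/{n}0.png',f['frame'])
    print(n,f['E'][:3,3],'red',blobs(red(f)),'yel',blobs(yellow(f)))
E
```

```text
pics
scene [1.14153019 0.9224895  1.00081479] red [([374, 98, 11, 19, 178], [378.7, 107.3]), ([422, 231, 14, 24, 274], [428.6, 242.5]), ([397, 250, 13, 19, 182], [402.9, 258.9]), ([415, 268, 19, 28, 371], [423.8, 281.0]), ([158, 276, 30, 17, 178], [172.2, 283.9]), ([349, 338, 12, 9, 63], [355.0, 341.9]), ([396, 347, 11, 10, 68], [401.0, 351.1]), ([604, 395, 11, 5, 43], [608.4, 397.4])] yel [([385, 104, 12, 21, 129], [391.1, 114.3]), ([319, 242, 21, 14, 90], [330.3, 249.8]), ([149, 262, 30, 16, 164], [163.9, 269.7]), ([154, 269, 30, 16, 153], [168.1, 276.7]), ([336, 322, 12, 10, 68], [341.5, 326.3]), ([343, 330, 12, 9, 63], [348.4, 334.1]), ([403, 355, 13, 10, 75], [408.7, 359.3]), ([411, 363, 13, 11, 83], [416.7, 367.9]), ([554, 387, 14, 12, 125], [560.4, 392.3])]
top [0.33232068 0.01769639 1.31706442] red [([326, 61, 3, 21, 60], [327.0, 71.2]), ([201, 202, 12, 9, 89], [205.7, 206.1]), ([230, 207, 10, 10, 79], [234.7, 211.5]), ([228, 234, 14, 11, 96], [234.3, 239.1]), ([87, 246, 6, 6, 33], [89.4, 248.6]), ([444, 361, 20, 20, 200], [452.3, 368.8])] yel [([334, 61, 3, 21, 48], [334.8, 71.1]), ([342, 61, 4, 21, 81], [343.5, 71.1]), ([216, 142, 5, 8, 35], [218.0, 145.4]), ([170, 163, 6, 7, 31], [172.7, 165.9]), ([178, 163, 5, 7, 32], [180.1, 165.9]), ([281, 173, 12, 12, 85], [284.9, 178.4]), ([108, 226, 6, 6, 31], [110.5, 228.4]), ([93, 231, 7, 7, 38], [95.9, 234.1]), ([424, 361, 19, 20, 156], [431.1, 369.7])]
```

View pics/scene0.png

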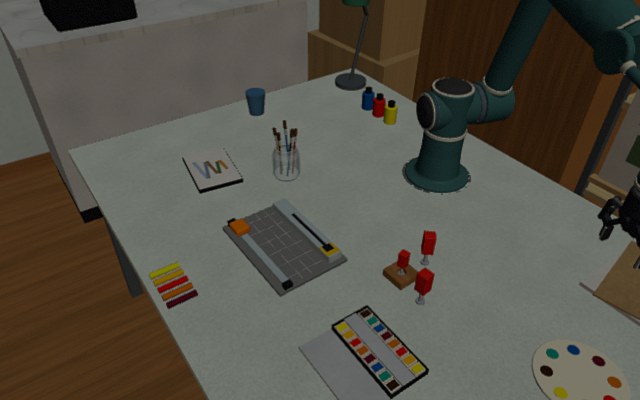

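View pics/top0.png

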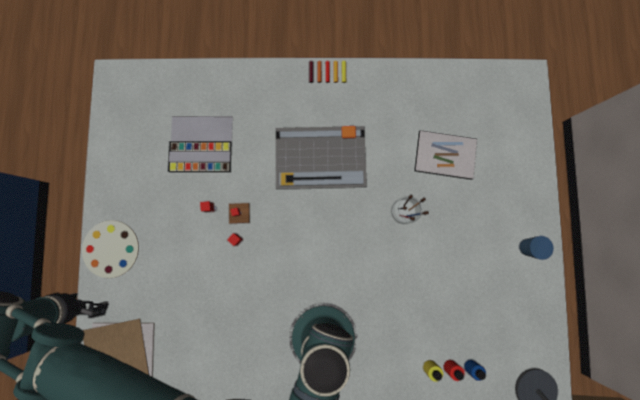

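The scene view shows the small peg in the stand at (403,259), with two larger pegs beside it at (428,242) and (424,281). The yellow frame is at (330,250). In the top view, the stand is at (239,213), the opening at (286,179), and the slot runs right to about (341,178). The jar, sketchbook and tin are all clear of the path.

```bash
python3 - <<'E'
from h import *
np.set_printoptions(precision=4,suppress=True)
f=cam('top'); s=cam('scene')
print('head',onplane(f,[234.7,211.5],.085), onplane(s,[402.9,258.9],.067))
print('stand',onplane(f,[239.5,213],.022))
hsv=cv2.cvtColor(f['frame'],cv2.COLOR_BGR2HSV)
sl=(f['frame'].max(2)<70).astype(np.uint8)
for b in blobs(sl[160:195,270:375].copy(),15): print(b)
o=onplane(f,[[284.9,178.4],[341,177.5]],.034);print('rail',o)
print('scene yel',onplane(s,[330.3,249.8],.034))
st=sensors.read_state();print(st['tool_pos'],st['tool_rot'],st['ft_force'],st['time_s'],st['opening'])
w=cam('wrist');print(np.array(w['mount']),w['vertical_fov'])
E
```

```text
head [[0.4223 0.2896 0.085 ]] [[0.4233 0.29   0.067 ]]
stand [[0.4216 0.2868 0.022 ]]
([16, 16, 55, 6, 149], [37.9, 18.0])
rail [[ 0.5398  0.13    0.034 ]
 [ 0.5424 -0.0638  0.034 ]]
scene yel [[0.5402 0.1285 0.034 ]]
[0.1615 0.6548 0.1932] [[-0.9709  0.2395 -0.0005]
 [ 0.2395  0.9709 -0.0015]
 [ 0.0001 -0.0015 -1.    ]] [ 0.2511 -0.5048  0.0831] 0.2 0.08558399957193134
[[ 0.0008 -0.9612 -0.2759  0.0701]
 [ 1.      0.0011 -0.0008  0.0001]
 [ 0.0011 -0.2759  0.9612 -0.179 ]
 [ 0.      0.      0.      1.    ]] 71.41141502744799
```

```bash
python3 -m inch '[[0,0,0,-0.121],[0,0,0,-0.121],[-0.026,-0.0365,0,0],[-0.026,-0.0365,0,0],[-0.026,-0.0365,0,0],[-0.026,-0.0365,0,0],[-0.026,-0.0365,0,0],[-0.026,-0.0365,0,0],[-0.026,-0.0365,0,0],[-0.026,-0.0365,0,0],[-0.026,-0.0365,0,0],[-0.026,-0.0365,0,0]]' 0.05 40
python3 -m inch '[[0,0,0,0],[0,0,0,0]]'
python3 - <<'E'
from h import *
f=cam('wrist');cv2.imwrite('pics/w1.png',f['frame']);print(blobs(red(f)))
E
```

```text
time_s: 1.45
tool_pos: [0.4224, 0.2888, 0.1943]
tool_rot: [[-1.0, -0.0, 0.0], [-0.0, 1.0, 0.0], [-0.0, 0.0, -1.0]]
ft_force: [0.7, 0.6, -0.0]
opening: 0.0501
gripper_force: 0.0
time_s: 1.65
tool_pos: [0.4221, 0.2896, 0.1941]
tool_rot: [[-1.0, 0.003, -0.0], [0.003, 1.0, 0.0], [0.0, 0.0, -1.0]]
ft_force: [0.1, -0.2, 0.8]
opening: 0.0501
gripper_force: 0.0
[([295, 75, 44, 46, 1136], [316.2, 97.7]), ([305, 170, 28, 33, 613], [318.9, 187.9]), ([394, 192, 31, 33, 896], [409.2, 208.7])]
```

View pics/w1.png

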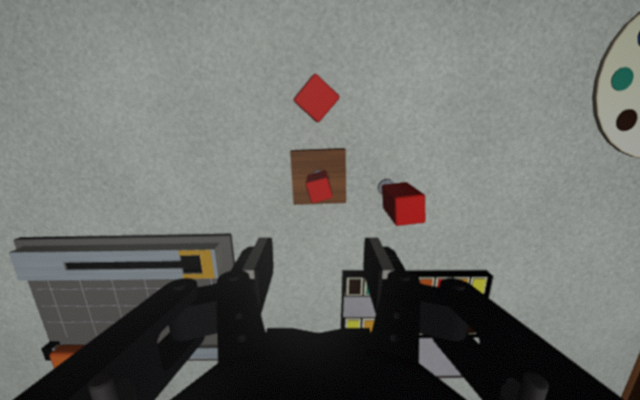

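The wrist view shows the small peg's head at (319,188) in the stand, with its top face slightly turned. The fingertips at (255,250) and (380,250) straddle its column.

```bash
python3 - <<'E'
from h import *
np.set_printoptions(precision=4,suppress=True)
f=cam('wrist');m=red(f)
V=f['frame'][...,2].astype(int);roi=np.zeros_like(m);roi[165:208,298:340]=1
mm=(m&roi)>0;v=V[mm];t=cv2.threshold(v.astype(np.uint8).reshape(1,-1),0,255,cv2.THRESH_OTSU)[0];print(t,v.min(),v.max())
top=(mm&(V>t)).astype(np.uint8)
n,l,s,c=cv2.connectedComponentsWithStats(top);i=1+s[1:,4].argmax();print(s[i],c[i])
cn=max(cv2.findContours((l==i).astype(np.uint8),0,1)[0],key=cv2.contourArea).reshape(-1,2)
P=onplane(f,cn,.09)[:,:2];print(cv2.minAreaRect((P*1000).astype(np.float32)))
print(onplane(f,c[i],.09))
# top edges via yellow frame & dark slot
y=yellow(f);print(blobs(y)); 
d=((f['frame'].max(2)<60)).astype(np.uint8);d[:, :50]=0;d[:250]=0;d[282:]=0;d[:,215:]=0
for b in blobs(d,60):print(b)
for n in ['top','scene']:
    g=cam(n);print(proj(g,[0.4223,.29,.067]))
big=cv2.resize(f['frame'][150:225,280:360],None,fx=7,fy=7);cv2.imwrite('pics/w1c.png',np.vstack([big[:, :560]]))
cv2.imwrite('pics/w1d.png',cv2.resize(f['frame'][230:300,0:240],None,fx=3,fy=3))
E
```

```text
118.0 63 160
[306 179  26  25 454] [318.2555 190.6057]
((422.1393127441406, 290.77435302734375), (22.66472053527832, 22.763778686523438), 16.56747055053711)
[[0.4221 0.2908 0.09  ]]
[([178, 250, 35, 29, 496], [199.9, 263.7]), ([472, 280, 13, 13, 108], [478.2, 284.4]), ([347, 321, 11, 7, 76], [351.9, 324.0]), ([364, 322, 9, 9, 55], [368.2, 324.7])]
([65, 256, 136, 17, 1024], [143.1, 264.7])
([171, 279, 26, 3, 62], [184.0, 280.2])
[[235.7722 211.8756]]
[[403.1931 258.7518]]
```

View pics/w1c.png

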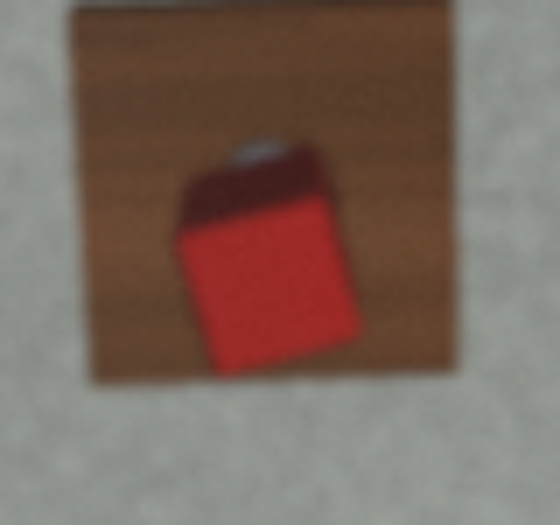

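```bash
python3 -m inch '[[0,0.001,0,-0.14],[0,0,0,-0.14],[0,0,0.04,0],[0,0,0.04,0],[0,0,0.03,0],[0,0,0.02,0],[0,0,0.013,0],[0,0,0,0],[0,0,0,0]]' 0.05 40
python3 -m inch '[[0,0,0,0],[0,0,0,0],[0,0,0,0],[0,0,0,0],[0,0,0,0],[0,0,0,0]]' 0.0 40
```

```text
time_s: 2.75
tool_pos: [0.4219, 0.2923, 0.0517]
tool_rot: [[-0.961, -0.278, 0.001], [-0.278, 0.961, 0.0], [-0.001, 0.0, -1.0]]
ft_force: [1.2, 0.8, -1.0]
opening: 0.0503
gripper_force: 0.0
time_s: 3.35
tool_pos: [0.4222, 0.2916, 0.0516]
tool_rot: [[-0.961, -0.276, 0.001], [-0.276, 0.961, 0.001], [-0.001, 0.0, -1.0]]
ft_force: [0.4, -0.9, 3.7]
opening: 0.0002
gripper_force: 1.8
```

The fingers shut on nothing, so I'll look before moving.

```bash
python3 - <<'E'
from h import *
f=cam('wrist');s=cam('scene')
print(sensors.read_state()['opening'],sensors.read_state()['gripper_force'])
cv2.imwrite('pics/m1.png',np.hstack([cv2.resize(f['frame'],(480,300))[:, 90:390],cv2.resize(s['frame'][190:310,340:500],(400,300))]))
print(blobs(red(f)),blobs(red(s)))
E
```

```text
0.00020914328112661587 1.8837538765365025
[([321, 25, 96, 103, 5763], [368.5, 77.0]), ([307, 205, 50, 59, 1565], [335.4, 228.3]), ([456, 304, 46, 23, 486], [483.1, 313.5])] [([373, 98, 12, 19, 179], [378.6, 107.4]), ([422, 231, 14, 24, 194], [429.3, 244.8]), ([399, 253, 15, 18, 156], [405.7, 261.5]), ([415, 268, 19, 28, 370], [423.8, 281.0]), ([158, 276, 30, 17, 179], [172.1, 284.0]), ([350, 338, 11, 9, 62], [355.1, 341.9]), ([396, 347, 11, 10, 68], [401.0, 351.1]), ([604, 395, 11, 5, 43], [608.4, 397.4])]
```

View pics/m1.png

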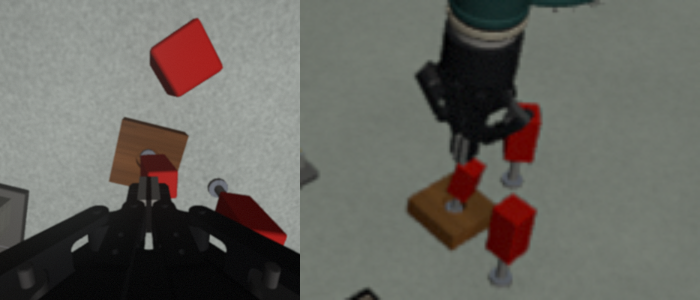

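The peg is now leaning in its stand, its head beside the shut fingers at wrist (335,228) and scene (406,261). I'll check where the fingertips really are against the model.

```bash
python3 - <<'E'
from h import *
np.set_printoptions(precision=4,suppress=True)
f=cam('wrist');s=cam('scene');t=cam('top');st=sensors.read_state()
p=np.array(st['tool_pos']);R=np.array(st['tool_rot']);print(p,st['q'],st['opening'])
for n,c in(('wrist',f),('scene',s),('top',t)): print(n,proj(c,[p,p-R[:,2]*.019,p-R[:,2]*.07,[.4222,.2905,.09],[.4222,.2905,.044]]))
# head two-view
o1,d1=ray(f,[335.4,228.3]);o2,d2=ray(s,[405.7,261.5]);d1=d1[0];d2=d2[0]
k=np.linalg.lstsq(np.c_[d1,-d2],o2-o1,rcond=None)[0];print('head',o1+d1*k[0],o2+d2*k[1])
a=cv2.resize(f['frame'][180:330,230:430],(600,450),interpolation=cv2.INTER_CUBIC)
b=cv2.resize(s['frame'][225:300,380:413],(198,450),interpolation=cv2.INTER_CUBIC)
cv2.imwrite('pics/m2.png',np.hstack([a,b]))
E
```

```text
[0.4218 0.2915 0.0512] [ 0.5561  0.0952  2.0853 -0.0001  0.9608 -1.2949] 7.180278225335808e-06
wrist [[317.875  226.1843]
 [317.8571 237.3221]
 [317.7833 283.3009]
 [315.975  251.8615]
 [316.4332 222.5899]]
scene [[403.0013 263.2595]
 [403.8477 258.1491]
 [406.202  243.9576]
 [404.3888 252.5581]
 [402.337  265.0031]]
top [[236.3459 212.3446]
 [235.1196 211.9462]
 [231.6374 210.8147]
 [234.0993 211.406 ]
 [237.0896 212.3882]]
head [0.4164 0.3018 0.0611] [0.4195 0.2975 0.0615]
```

View pics/m2.png

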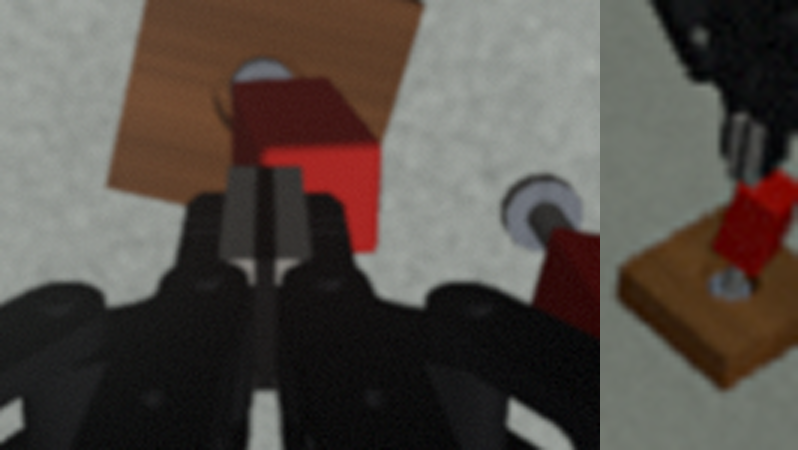

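Both views put the visible fingertips about 20–25 mm above the reported TCP. They closed on top of the head and tipped the peg over toward +y. I'll rise, open, and measure both the peg and that offset.

```bash
python3 -m inch '[[0,0,-0.02,0],[0,0,-0.03,0],[0,0,-0.03,0],[0,0,-0.02,0],[0,0,0,0],[0,0,0,0]]' 0 
python3 - <<'E'
from h import *
np.set_printoptions(precision=4,suppress=True)
f=cam('wrist');s=cam('scene');t=cam('top');st=sensors.read_state();p=st['tool_pos'];R=np.array(st['tool_rot'])
print(p,st['ft_force'],st['opening'],blobs(red(f)),blobs(red(s))[1:4]);
for c in (f,s,t):print(proj(c,[p,p-R[:,2]*.02,p-R[:,2]*.03]))
# stand brown mask PnP height check
hsv=cv2.cvtColor(f['frame'],cv2.COLOR_BGR2HSV);m=cv2.inRange(hsv,(5,70,40),(20,200,140))|red(f)*255
cs=[c for c in cv2.findContours(m,0,1)[0] if cv2.contourArea(c)>1500];
for c in cs:
    r=cv2.minAreaRect(onplane(f,c.reshape(-1,2),.022)[:,:2].astype(np.float32)*1000);print(r)
a=cv2.resize(f['frame'][60:310,220:420],(480,600),interpolation=cv2.INTER_CUBIC)
b=cv2.resize(s['frame'][200:300,370:420],(300,600),interpolation=cv2.INTER_CUBIC)
cv2.imwrite('pics/m3.png',np.hstack([a,b]))
E
```

```text
time_s: 4.2
tool_pos: [0.4212, 0.2912, 0.1503]
tool_rot: [[-0.961, -0.277, -0.001], [-0.277, 0.961, -0.0], [0.001, -0.0, -1.0]]
ft_force: [-0.2, -0.6, -0.6]
opening: 0.0
gripper_force: 0.0
[0.4203 0.2906 0.1488] [ 0.2396 -0.9631  0.188 ] -3.349106133675614e-06 [([321, 71, 52, 55, 1692], [346.0, 98.4]), ([302, 178, 28, 34, 824], [315.4, 196.0]), ([391, 233, 40, 37, 1116], [410.6, 251.3]), ([409, 326, 13, 9, 73], [415.2, 329.4])] [([422, 231, 14, 24, 273], [428.6, 242.5]), ([397, 250, 13, 20, 181], [402.7, 259.3]), ([415, 268, 19, 28, 372], [423.8, 281.0])]
[[317.3937 224.3445]
 [317.3458 235.9443]
 [317.3177 242.7619]]
[[407.7485 235.5246]
 [408.7258 229.6214]
 [409.2224 226.6243]]
[[229.8985 210.6576]
 [228.3736 210.1498]
 [227.5913 209.8893]]
((421.38360595703125, 290.18402099609375), (70.2720947265625, 68.50140380859375), 2.1055471897125244)
((325.1431579589844, 293.1407165527344), (41.360984802246094, 43.891075134277344), 48.4359016418457)
```

View pics/m3.png

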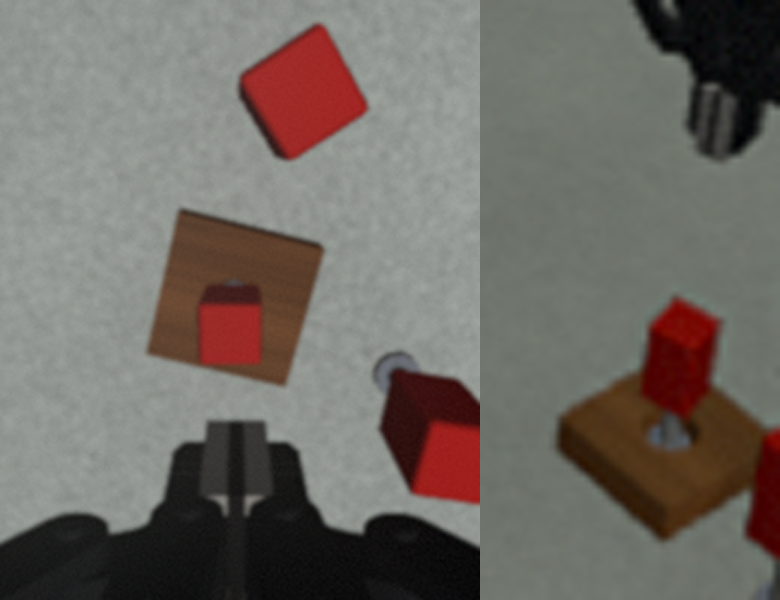

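The peg is upright again, head at wrist (315,196). The fingertips are at wrist row 235 and scene row 226, while the reported TCP projects to rows 224 and 235. I'll solve for that offset.

```bash
python3 - <<'E'
from h import *
np.set_printoptions(precision=4,suppress=True)
f=cam('wrist');s=cam('scene');st=sensors.read_state();p=np.array(st['tool_pos']);R=np.array(st['tool_rot'])
for dz in (.015,.02,.025,.03,.035):print(dz,proj(f,[p+R@[.011,0,-dz]])[0],proj(s,[p+R@[-.011,0,-dz]])[0],proj(s,[p+R@[0,0,-dz]])[0])
m=red(f);V=f['frame'][...,2];roi=np.zeros_like(m);roi[170:220,295:340]=1
top=(m&roi&(V>118)).astype(np.uint8);n,l,ss,c=cv2.connectedComponentsWithStats(top);i=1+ss[1:,4].argmax()
cn=max(cv2.findContours((l==i).astype(np.uint8),0,1)[0],key=cv2.contourArea).reshape(-1,2)
print(p,cv2.minAreaRect(onplane(f,cn,.09)[:,:2].astype(np.float32)*1000))
E
```

```text
0.015 [318.0079 219.6641] [406.1242 233.3556] [408.4513 231.0651]
0.02 [318.0043 222.4804] [406.3661 231.8649] [408.698  229.5763]
0.025 [318.0005 225.4615] [406.6093 230.3665] [408.946 228.08 ]
0.03 [317.9965 228.6224] [406.8539 228.8604] [409.1954 226.576 ]
0.035 [317.9922 231.9796] [407.0998 227.3465] [409.4461 225.0642]
[0.4206 0.2908 0.1493] ((424.3829650878906, 294.9390563964844), (20.65350914001465, 22.405244827270508), 16.128320693969727)
```

The fingertips sit about 30 mm behind the reported TCP, so I'll go lower in steps and watch the force.

```bash
python3 -m inch '[[-0.004,0.003,0,0],[0,0,0,0],[0,0,0,0],[0,0,0.04,0],[0,0,0.03,0],[0,0,0.03,0],[0,0,0.023,0],[0,0,0,0],[0,0,0,0]]' 0.05 40
python3 -m inch '[[0,0,0,0],[0,0,0,0],[0,0,0,0],[0,0,0,0],[0,0,0,0],[0,0,0,0]]' 0.0 40
```

```text
time_s: 5.35
tool_pos: [0.4246, 0.2954, 0.0282]
tool_rot: [[-0.961, -0.277, -0.001], [-0.277, 0.961, -0.0], [0.001, -0.0, -1.0]]
ft_force: [0.1, 1.1, 0.8]
opening: 0.0496
gripper_force: 0.0
time_s: 5.95
tool_pos: [0.4256, 0.296, 0.0288]
tool_rot: [[-0.961, -0.277, 0.002], [-0.277, 0.961, 0.001], [-0.002, 0.001, -1.0]]
ft_force: [0.7, -0.1, 2.4]
opening: 0.0237
gripper_force: 40.1
```

Gripped at 24 mm. Next I lift, turn square, and carry the peg over to the opening.

```bash
python3 -m inch '[[0,0,-0.01,0],[0,0,-0.03,0],[0,0,-0.04,0],[0,0,-0.03,0],[0,0,0,0.14],[0,0,0,0.138],[0,0,0,0]]' 0 60
python3 -m inch '[[-0.023,-0.0334,0,0],[-0.023,-0.0334,0,0],[-0.023,-0.0334,0,0],[-0.023,-0.0334,0,0],[-0.023,-0.0334,0,0],[0,0,0,0],[0,0,0,0],[0,0,0,0]]' 0 60
python3 - <<'E'
from h import *
np.set_printoptions(precision=4,suppress=True)
f=cam('wrist');s=cam('scene');print(blobs(yellow(f)),blobs(red(f)),blobs(red(s))[1:5])
cv2.imwrite('pics/p1.png',np.hstack([cv2.resize(f['frame'],(560,350)),cv2.resize(s['frame'][180:290,270:345],(240,350))]))
E
```

```text
time_s: 6.65
tool_pos: [0.4239, 0.2949, 0.1381]
tool_rot: [[-1.0, -0.002, -0.001], [-0.002, 1.0, -0.001], [0.001, -0.001, -1.0]]
ft_force: [-0.5, -0.0, -0.9]
opening: 0.0229
gripper_force: 63.0
time_s: 7.45
tool_pos: [0.5389, 0.129, 0.1374]
tool_rot: [[-1.0, -0.004, -0.002], [-0.004, 1.0, 0.0], [0.002, 0.0, -1.0]]
ft_force: [-0.1, -0.2, -1.1]
opening: 0.0231
gripper_force: 63.1
[([291, 171, 42, 39, 705], [320.0, 184.8]), ([293, 205, 10, 7, 59], [297.1, 207.5]), ([619, 219, 20, 19, 281], [628.3, 227.9]), ([481, 273, 17, 17, 237], [489.1, 281.0]), ([503, 273, 16, 18, 223], [510.0, 281.7])] [([293, 211, 51, 73, 3281], [317.6, 248.5]), ([557, 219, 17, 18, 217], [564.8, 227.9]), ([598, 219, 20, 19, 276], [607.5, 227.8]), ([522, 273, 17, 17, 231], [530.2, 281.1]), ([564, 274, 15, 15, 167], [570.7, 281.0])] [([328, 201, 11, 19, 82], [331.5, 211.5]), ([422, 231, 14, 24, 271], [428.6, 242.5]), ([415, 268, 19, 28, 372], [423.8, 281.0]), ([158, 276, 30, 17, 178], [172.3, 283.9])]
```

View pics/p1.png

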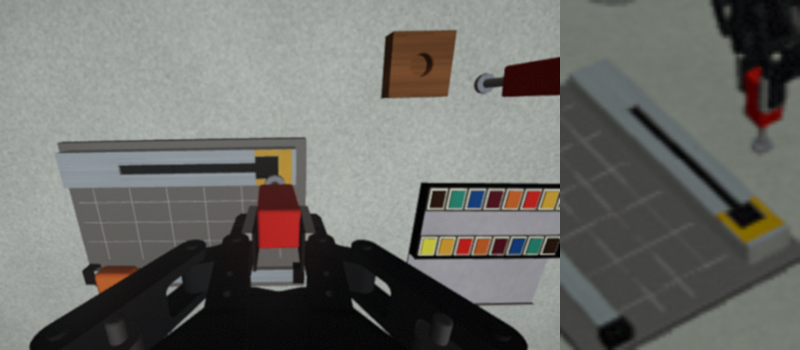

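The peg hangs upright in the grip, foot at about wrist (314,207). The opening is just above and left of it, around (292–317, 178–203), with yellow on its right. I'll measure the slot line, the opening's edges and the foot.

```bash
cat > m.py <<'E'
from h import *
np.set_printoptions(precision=4,suppress=True)
f=cam('wrist');st=sensors.read_state();print(st['tool_pos'])
g=f['frame'].max(2);d=(g<62).astype(np.uint8);d[:165]=0;d[208:]=0;d[:,:100]=0;d[:,340:]=0
n,l,s,c=cv2.connectedComponentsWithStats(d);i=1+s[1:,4].argmax();print(s[i])
k=l==i;h=k.sum(0)
xs=np.arange(150,280);ys=np.array([np.nonzero(k[:,x])[0].mean() for x in xs])
P=onplane(f,np.c_[xs,ys],.034);a=np.polyfit(P[:,1],P[:,0],1);print('slot dx/dy',a)
cols=np.nonzero(h>16)[0];print('open cols',cols.min(),cols.max(),h[286:322])
L=onplane(f,[[np.nonzero(h)[0].min(),ys[0]],[cols.min()-.5,190],[cols.max()+.5,190]],.034);print('slotend,open y edges',L)
rr=np.nonzero(k[:,cols.min():cols.min()+6].sum(1)>3)[0];print('rows',rr.min(),rr.max(),onplane(f,[[300,rr.min()-.5],[300,rr.max()+.5]],.034))
np.savetxt('/dev/stdout',g[168:214,286:336:2],fmt='%3d')
E
python3 m.py
```

```text
[0.5392 0.1297 0.1379]
[ 137  179  180   25 1951]
slot dx/dy [-0.0223  0.5421]
open cols 292 316 [ 9  9  9  9  9 11 18 23 23 24 23 23 24 24 24 24 24 24 25 25 24 23 22 22
 22 21 21 21 21 21 20  0  0  0  0  0]
slotend,open y edges [[ 0.543  -0.0622  0.034 ]
 [ 0.5389  0.1019  0.034 ]
 [ 0.5388  0.128   0.034 ]]
rows 180 202 [[0.5277 0.1109 0.034 ]
 [0.5525 0.1106 0.034 ]]
55 154 163 164 163 157 141
153 151 156 172 173 173 174 173 173 174 172 174 176 176 177 174 166 170 171 171 172 172 175 166 152
157 157 162 176 176 177 176 174 177 178 178 178 181 178 179 176 169 176 174 173 173 171 174 168 152
155 158 161 177 174 177 175 175 174 176 178 177 179 176 176 175 168 175 173 174 172 173 174 167 154
156 157 160 176 176 174 175 176 175 176 177 176 179 176 179 178 171 173 174 174 175 172 175 167 151
157 157 162 173 174 173 174 174 171 171 172 174 173 176 177 172 169 175 176 175 173 176 176 168 152
156 155 152 160 160 158 157 153 152 151 153 152 152 154 153 149 165 177 176 173 175 176 175 167 151
155 158 135 117 115 114 108 103 103 103  98 101 100 101 102 100 154 179 176 177 177 175 176 168 153

[... 2799 characters left out ...]

155 154 149 168 175 178 173 176 151 112 126 128 118 102  93 105 122 128 129 130 175 180 180 172 150
153 156 149 165 175 174 175 174 142 119 127 124 103  76  68  79 109 125 127 124 168 178 177 170 151
154 156 148 165 172 172 173 171 135 121 124 114  83  61  59  64  91 113 112 109 149 166 165 157 146
149 149 143 156 165 163 156 147 108 101 103  95  74  67  65  65  81  98  95  92 110 125 125 128 131
130 132 126 135 140 135 116 101  80  79  81  76  68  67  68  69  70  77  76  76  80  81  85  91 109
105 107 107 109 111 104  80  71  69  70  71  70  69  71  71  71  71  71  70  70  70  67  72  72  92
102  98  99  99 100  87  70  69  70  67  69  71  71  69  71  70  70  70  70  70  70  71  71  68  84
```

```bash
python3 - <<'E'
from h import *
np.set_printoptions(precision=4,suppress=True)
f=cam('wrist');s=cam('scene');st=sensors.read_state();print(st['tool_pos'])
def tri(a,b):
    o1,d1=ray(f,a);o2,d2=ray(s,b);d1=d1[0];d2=d2[0]
    k=np.linalg.lstsq(np.c_[d1,-d2],o2-o1,rcond=None)[0];return o1+d1*k[0],o2+d2*k[1]
print('foot',tri([314.5,206],[333,225]))
for z in(.10,.11,.12,.125):print(z,onplane(f,[[314.5,206],[304,206],[325,206]],z),proj(s,onplane(f,[314.5,206],z)))
m=red(f);V=f['frame'][...,2];top=((m>0)&(V>118)).astype(np.uint8);n,l,ss,c=cv2.connectedComponentsWithStats(top)
i=1+ss[1:,4].argmax();print(ss[i],c[i])
x,y=ss[i][:2];w,h=ss[i][2:4]
for z in(.19,.195,.2,.205):print(z,onplane(f,[[x-.5,y+h-3],[x+w-.5,y+h-3],c[i]],z))
print(np.c_[np.arange(196,236,1),s['frame'][196:236,326:342,1]])
E
```

```text
[0.5395 0.1296 0.1381]
foot (array([0.5304, 0.1271, 0.1184]), array([0.5318, 0.1255, 0.1188]))
0.1 [[0.5361 0.1268 0.1   ]
 [0.5362 0.1183 0.1   ]
 [0.5361 0.1354 0.1   ]] [[331.7831 231.135 ]]
0.11 [[0.533  0.127  0.11  ]
 [0.5331 0.1188 0.11  ]
 [0.533  0.1351 0.11  ]] [[332.8425 227.9457]]
0.12 [[0.5299 0.1271 0.12  ]
 [0.53   0.1193 0.12  ]
 [0.5299 0.1349 0.12  ]] [[333.9099 224.7323]]
0.125 [[0.5284 0.1271 0.125 ]
 [0.5284 0.1196 0.125 ]
 [0.5284 0.1347 0.125 ]] [[334.4467 223.1165]]
[ 295  240   49   44 1980] [318.5641 261.2232]
0.19 [[0.5491 0.1176 0.19  ]
 [0.549  0.143  0.19  ]
 [0.5376 0.13   0.19  ]]
0.195 [[0.5459 0.1181 0.195 ]
 [0.5458 0.1425 0.195 ]
 [0.5349 0.13   0.195 ]]
0.2 [[0.5428 0.1186 0.2   ]
 [0.5427 0.142  0.2   ]
 [0.5322 0.13   0.2   ]]
0.205 [[0.5397 0.119  0.205 ]
 [0.5395 0.1414 0.205 ]
 [0.5295 0.13   0.205 ]]
[[196  28  15  14  13  17   8  12  14  20  13  28  45  41  10   6   5]
 [197  89  51  22  16  17  15  13  14  16  28  83 116  86  23   8   8]
 [198  54  26  10  16  16  14   4  12  12  28  60  81  68  21   5   5]
 [199  34  13   9  14  10  12   
[... 1895 characters left out ...]
120 118 100  71  86  94  89  86  91 107 117 117 119 120 119]
 [227 117 118 119 112  92  80  78  82  86 102 119 120 120 120 120 120]
 [228 117 117 118 119 115 105  94 109 115 117 119 121 120 120 122 122]
 [229 119 119 120 120 118 117 115 118 119 120 118 118 120 117 119 120]
 [230 118 119 119 118 118 120 118 119 119 118 119 119 118 118 119 119]
 [231 117 116 117 118 118 119 118 117 117 118 118 117 116 117 119 119]
 [232 117 118 119 120 118 120 118 119 117 116 118 117 116 117 119 119]
 [233 122 121 120 120 121 121 121 118 116 116 118 119 118 118 119 119]
 [234 122 122 120 121 119 121 119 119 118 117 119 119 119 119 121 120]
 [235 122 121 119 119 118 118 118 118 119 120 119 118 120 123 122 122]]
```

```bash
python3 -m inch '[[-0.0075,-0.012,0.02,0],[0,0,0.03,0],[0,0,0.015,0],[0,0,0,0],[0,0,0,0],[0,0,0,0]]' 0 60
python3 - <<'E'
from h import *
np.set_printoptions(precision=4,suppress=True)
f=cam('wrist');s=cam('scene');st=sensors.read_state();print(st['tool_pos'],st['ft_force'])
print(proj(f,[[.5397,.1147,.034],[.5397,.1147,.055],[.5397-.014,.1147-.014,.034],[.5397-.014,.1147+.014,.034]]))
print(proj(s,[[.5397,.1147,.034],[.5397,.1147,.055]]))
a=cv2.resize(f['frame'][110:260,240:400],(480,450),interpolation=cv2.INTER_CUBIC)
b=cv2.resize(s['frame'][200:275,305:355],(300,450),interpolation=cv2.INTER_CUBIC)
cv2.imwrite('pics/q1.png',np.hstack([a,b]))
E
```

```text
time_s: 8.3
tool_pos: [0.5488, 0.1171, 0.0746]
tool_rot: [[-1.0, -0.003, 0.002], [-0.003, 1.0, 0.0], [-0.002, 0.0, -1.0]]
ft_force: [-1.5, -0.4, -1.1]
opening: 0.0232
gripper_force: 62.9
[0.5489 0.117  0.0747] [-0.1245  0.2955 -0.7692]
[[314.9877 197.8165]
 [314.6897 205.4003]
 [297.6059 181.0054]
 [332.3917 181.1284]]
[[327.5483 246.8492]
 [327.7087 241.3297]]
```

View pics/q1.png

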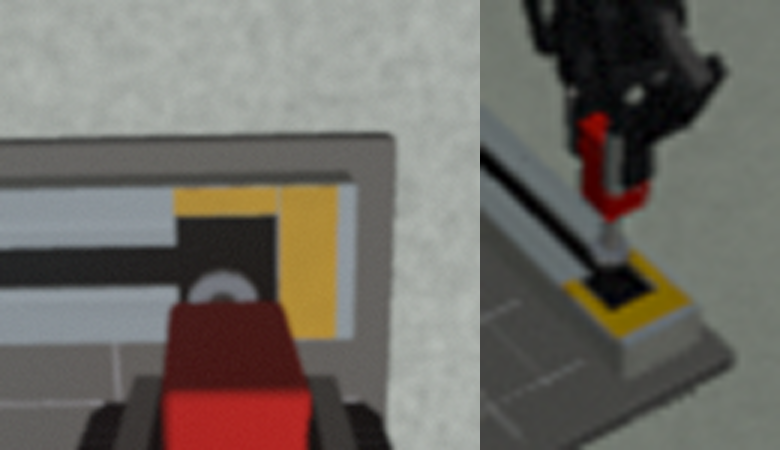

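The foot (wrist about (314,210), scene about (327,240)) hangs within 2–3 mm of the opening's centre (316,198). I'll correct by 2 mm and lower the peg through.

```bash
cat > r.py <<'E'
from h import *
F=[];Z=[]
for _ in range(1):
    s=sensors.read_state();print(s['time_s'],np.round(s['tool_pos'],4),np.round(s['ft_force'],2),np.round(s['moment'],3))
E
python3 -m inch '[[0.002,0.001,0,0],[0,0,0,0],[0,0,0.01,0],[0,0,0.01,0],[0,0,0.005,0],[0,0,0,0],[0,0,0,0]]'; python3 r.py
python3 -m inch '[[0,0,0.002,0],[0,0,0.002,0],[0,0,0,0]]';python3 r.py
python3 -m inch '[[0,0,0.0015,0],[0,0,0,0]]';python3 r.py
```

```text
time_s: 9.1
tool_pos: [0.5452, 0.1176, 0.0475]
tool_rot: [[-1.0, -0.002, -0.001], [-0.002, 1.0, -0.0], [0.001, -0.0, -1.0]]
ft_force: [-0.0, -0.1, -0.2]
opening: 0.0227
gripper_force: 62.9
9.1 [0.5452 0.1176 0.0475] [-0.04 -0.06 -0.16] [-0.036  0.027 -0.003]
time_s: 9.4
tool_pos: [0.5455, 0.1176, 0.044]
tool_rot: [[-1.0, -0.002, -0.0], [-0.002, 1.0, -0.0], [0.0, -0.0, -1.0]]
ft_force: [0.4, 0.6, -1.7]
opening: 0.0228
gripper_force: 62.9
9.4 [0.5455 0.1176 0.044 ] [ 0.37  0.57 -1.74] [ 0.002 -0.009  0.027]
time_s: 9.6
tool_pos: [0.5455, 0.1177, 0.0425]
tool_rot: [[-1.0, -0.002, -0.0], [-0.002, 1.0, -0.0], [0.0, -0.0, -1.0]]
ft_force: [-0.2, -0.5, -0.2]
opening: 0.0227
gripper_force: 62.9
9.6 [0.5455 0.1177 0.0425] [-0.24 -0.47 -0.17] [-0.025 -0.013 -0.023]
```

```bash
for i in 1 2; do python3 r.py; done
python3 -m inch '[[0,0,0.001,0],[0,0,0,0]]' >/dev/null;python3 r.py
python3 -m inch '[[0,0,0.001,0],[0,0,0,0]]'>/dev/null;python3 r.py
python3 -m inch '[[0,0,0.001,0],[0,0,0,0]]'>/dev/null;python3 r.py
```

```text
9.6 [0.5455 0.1177 0.0425] [-0.24 -0.47 -0.17] [-0.025 -0.013 -0.023]
9.6 [0.5455 0.1177 0.0425] [-0.24 -0.47 -0.17] [-0.025 -0.013 -0.023]
9.8 [0.5458 0.1177 0.0419] [ 0.09 -0.14  1.3 ] [-0.104  0.174  0.052]
10.0 [0.5458 0.1176 0.0408] [ 0.19 -0.5   2.62] [-0.167  0.149 -0.015]
10.2 [0.5458 0.1176 0.0397] [-0.96 -1.23  3.12] [-0.166  0.235 -0.006]
```

```bash
python3 -m inch '[[0,0,0.001,0],[0,0,0,0]]' >/dev/null;python3 r.py
```

```text
10.4 [0.5458 0.1176 0.0387] [-0.59 -1.39  3.68] [-0.259  0.173 -0.049]
```

The foot has met the channel floor and the spring is yielding at about 4 N. Now I drag along −y, with a force guard between the typed moves.

```bash
cat > g.py <<'E'
import sys; from h import *
s=sensors.read_state();F=s['ft_force'];p=s['tool_pos'];print(s['time_s'],np.round(p,4),np.round(F,1))
bad=abs(F[0])>7 or abs(F[1])>7 or F[2]>8 or (len(sys.argv)>1 and F[2]<float(sys.argv[1]))
sys.exit(bad)
E
I="python3 -m inch"
$I '[[0,-0.004,0,0],[0,-0.004,0,0],[0,0,0,0]]'>/dev/null && python3 g.py &&
$I '[[0,-0.003,0,0],[0,-0.003,0,0],[0,0,0,0]]'>/dev/null && python3 g.py &&
$I '[[-0.0001,-0.003,0,0],[-0.0001,-0.003,0,0],[0,0,0,0]]'>/dev/null && python3 g.py &&
$I '[[-0.0001,-0.004,0,0],[-0.0001,-0.004,0,0],[0,0,0,0]]'>/dev/null && python3 g.py
```

```text
10.7 [0.5463 0.1097 0.0389] [-0.1  2.2  3.5]
11.0 [0.5458 0.1033 0.0387] [0.6 2.6 3.5]
11.3 [0.5458 0.0972 0.0386] [0.2 1.7 4.1]
11.6 [0.546  0.089  0.0385] [-0.4  2.   4.1]
```

```bash
I="python3 -m inch"
$I '[[-0.0001,-0.004,0,0],[-0.0001,-0.004,0,0],[0,0,0,0]]'>/dev/null && python3 g.py &&
$I '[[-0.0001,-0.004,0,0],[-0.0001,-0.004,0,0],[0,0,0,0]]'>/dev/null && python3 g.py &&
$I '[[-0.0001,-0.003,0,0],[-0.0001,-0.003,0,0],[0,0,0,0]]'>/dev/null && python3 g.py 1.5 &&
$I '[[-0.00005,-0.002,0,0],[0,0,0,0]]'>/dev/null && python3 g.py 1.5 &&
$I '[[-0.00005,-0.002,0,0],[0,0,0,0]]'>/dev/null && python3 g.py 1.5 &&
$I '[[-0.00005,-0.002,0,0],[0,0,0,0]]'>/dev/null && python3 g.py 1.5 &&
$I '[[-0.00005,-0.002,0,0],[0,0,0,0]]'>/dev/null && python3 g.py 1.5 &&
$I '[[-0.00005,-0.002,0,0],[0,0,0,0]]'>/dev/null && python3 g.py 1.5 &&
$I '[[-0.00005,-0.002,0,0],[0,0,0,0]]'>/dev/null && python3 g.py 1.5 &&
$I '[[-0.00005,-0.002,0,0],[0,0,0,0]]'>/dev/null && python3 g.py 1.5 &&
$I '[[-0.00005,-0.002,0,0],[0,0,0,0]]'>/dev/null && python3 g.py 1.5
```

```text
11.9 [0.5463 0.081  0.0386] [-0.   1.5  3.7]
12.2 [0.5465 0.073  0.0385] [0.3 1.9 4.6]
12.5 [0.5467 0.0672 0.0386] [-0.   3.2  4.5]False
```

```bash
sed -i 's/sys.exit(bad)/sys.exit(int(bad))/' g.py; I="python3 -m inch"
$I '[[-0.00005,-0.002,0,0],[0,0,0,0]]'>/dev/null && python3 g.py 1.5 &&
$I '[[-0.00005,-0.002,0,0],[0,0,0,0]]'>/dev/null && python3 g.py 1.5 &&
$I '[[-0.00005,-0.002,0,0],[0,0,0,0]]'>/dev/null && python3 g.py 1.5 &&
$I '[[-0.00005,-0.002,0,0],[0,0,0,0]]'>/dev/null && python3 g.py 1.5 &&
$I '[[-0.00005,-0.002,0,0],[0,0,0,0]]'>/dev/null && python3 g.py 1.5 &&
$I '[[-0.00005,-0.002,0,0],[0,0,0,0]]'>/dev/null && python3 g.py 1.5 &&
$I '[[-0.00005,-0.002,0,0],[0,0,0,0]]'>/dev/null && python3 g.py 1.5 &&
$I '[[-0.00005,-0.002,0,0],[0,0,0,0]]'>/dev/null && python3 g.py 1.5 &&
$I '[[-0.00005,-0.002,0,0],[0,0,0,0]]'>/dev/null && python3 g.py 1.5 &&
$I '[[-0.00005,-0.002,0,0],[0,0,0,0]]'>/dev/null && python3 g.py 1.5 &&
$I '[[-0.00005,-0.002,0,0],[0,0,0,0]]'>/dev/null && python3 g.py 1.5 &&
$I '[[-0.00005,-0.002,0,0],[0,0,0,0]]'>/dev/null && python3 g.py 1.5 &&
$I '[[-0.00005,-0.002,0,0],[0,0,0,0]]'>/dev/null && python3 g.py 1.5 &&
$I '[[-0.00005,-0.002,0,0],[0,0,0,0]]'>/dev/null && python3 g.py 1.5
```

```text
12.7 [0.5468 0.0654 0.0386] [-0.2  1.5  3.2]
12.9 [0.5468 0.0635 0.0386] [-0.5  2.8  4.7]
13.1 [0.5469 0.0615 0.0386] [0.4 2.5 4.2]
13.3 [0.5469 0.0594 0.0386] [-0.1  2.1  3.4]
13.5 [0.547  0.0574 0.0386] [0.  3.3 3.8]
13.7 [0.547  0.0554 0.0385] [-0.5  2.7  4.7]
13.9 [0.5471 0.0534 0.0386] [0.6 1.4 3.7]
14.1 [0.5471 0.0514 0.0386] [-0.1  2.6  3.6]
14.3 [0.5472 0.0494 0.0386] [-0.2  1.3  3.9]
14.5 [0.5473 0.0474 0.0386] [-0.4  2.   3.9]
14.7 [0.5473 0.0454 0.0386] [0.  2.7 4.4]
14.9 [0.5473 0.0434 0.0386] [0.2 1.3 3.6]
15.1 [0.5474 0.0414 0.0386] [0.2 2.7 3.9]
15.3 [0.5475 0.0394 0.0386] [0.4 2.1 3.6]
```

Smooth so far, with no side load. I'll carry on.

```bash
I="python3 -m inch"
$I '[[-0.00005,-0.002,0,0],[0,0,0,0]]'>/dev/null && python3 g.py 1.5 &&
$I '[[-0.00005,-0.002,0,0],[0,0,0,0]]'>/dev/null && python3 g.py 1.5 &&
$I '[[-0.00005,-0.002,0,0],[0,0,0,0]]'>/dev/null && python3 g.py 1.5 &&
$I '[[-0.00005,-0.002,0,0],[0,0,0,0]]'>/dev/null && python3 g.py 1.5 &&
$I '[[-0.00005,-0.002,0,0],[0,0,0,0]]'>/dev/null && python3 g.py 1.5 &&
$I '[[-0.00005,-0.002,0,0],[0,0,0,0]]'>/dev/null && python3 g.py 1.5 &&
$I '[[-0.00005,-0.002,0,0],[0,0,0,0]]'>/dev/null && python3 g.py 1.5 &&
$I '[[-0.00005,-0.002,0,0],[0,0,0,0]]'>/dev/null && python3 g.py 1.5 &&
$I '[[-0.00005,-0.002,0,0],[0,0,0,0]]'>/dev/null && python3 g.py 1.5 &&
$I '[[-0.00005,-0.002,0,0],[0,0,0,0]]'>/dev/null && python3 g.py 1.5 &&
$I '[[-0.00005,-0.002,0,0],[0,0,0,0]]'>/dev/null && python3 g.py 1.5 &&
$I '[[-0.00005,-0.002,0,0],[0,0,0,0]]'>/dev/null && python3 g.py 1.5 &&
$I '[[-0.00005,-0.002,0,0],[0,0,0,0]]'>/dev/null && python3 g.py 1.5 &&
$I '[[-0.00005,-0.002,0,0],[0,0,0,0]]'>/dev/null && python3 g.py 1.5 &&
$I '[[-0.00005,-0.002,0,0],[0,0,0,0]]'>/dev/null && python3 g.py 1.5 &&
$I '[[-0.00005,-0.002,0,0],[0,0,0,0]]'>/dev/null && python3 g.py 1.5 &&
$I '[[-0.00005,-0.002,0,0],[0,0,0,0]]'>/dev/null && python3 g.py 1.5 &&
$I '[[-0.00005,-0.002,0,0],[0,0,0,0]]'>/dev/null && python3 g.py 1.5 &&
$I '[[-0.00005,-0.002,0,0],[0,0,0,0]]'>/dev/null && python3 g.py 1.5 &&
$I '[[-0.00005,-0.002,0,0],[0,0,0,0]]'>/dev/null && python3 g.py 1.5
```

```text
15.5 [0.5476 0.0374 0.0386] [0.5 3.2 4.4]
15.7 [0.5476 0.0354 0.0386] [0.1 2.4 2.5]
15.9 [0.5476 0.0334 0.0386] [0.7 2.9 3.4]
16.1 [0.5477 0.0314 0.0386] [0.1 2.7 4.2]
16.3 [0.5478 0.0294 0.0386] [0.  2.3 2.9]
16.5 [0.5478 0.0274 0.0386] [0.7 3.4 3.4]
16.7 [0.5479 0.0254 0.0386] [0.1 2.6 4. ]
16.9 [0.5479 0.0234 0.0386] [-0.7  2.9  3.7]
17.1 [0.548  0.0214 0.0386] [-0.3  2.4  4.1]
17.3 [0.548  0.0194 0.0386] [0.3 2.8 4.3]
17.5 [0.5481 0.0174 0.0386] [0.6 2.9 4.1]
17.7 [0.5481 0.0153 0.0386] [0.5 2.1 2.8]
17.9 [0.5479 0.0122 0.0381] [ 1.4 -1.8 -1.1]
```

The force dropped at y = 0.012, about 105 mm along, so the foot is in the notch. I'll centre it slightly and lower it to the bottom.

```bash
I="python3 -m inch"
$I '[[0,-0.001,0,0],[0,0,0,0]]'>/dev/null && python3 g.py && 
$I '[[0,0,0.0015,0],[0,0,0,0]]'>/dev/null && python3 g.py &&
$I '[[0,0,0.0015,0],[0,0,0,0]]'>/dev/null && python3 g.py &&
$I '[[0,0,0.0015,0],[0,0,0,0]]'>/dev/null && python3 g.py &&
$I '[[0,0,0.001,0],[0,0,0,0]]'>/dev/null && python3 g.py
```

```text
18.1 [0.5472 0.012  0.0377] [-0.7 -1.  -1.7]
18.3 [0.5477 0.0121 0.0366] [ 0.2 -2.8 -1.3]
18.5 [0.5481 0.0123 0.0354] [-0.2 -4.1 -1.7]
18.7 [0.5485 0.0123 0.0342] [ 0.5 -5.1  0.2]
18.9 [0.5485 0.0123 0.0333] [ 0.1 -6.1  1.7]
```

```bash
I="python3 -m inch"
$I '[[0,-0.001,0,0],[0,0,0,0]]'>/dev/null && python3 g.py && 
$I '[[0,-0.001,0,0],[0,0,0,0]]'>/dev/null && python3 g.py; python3 r.py
```

```text
19.1 [0.5483 0.0121 0.033 ] [ 0.1 -2.6 -0.7]
19.3 [0.5475 0.0114 0.0326] [-0.5 -0.4 -0.9]
19.3 [0.5475 0.0114 0.0326] [-0.52 -0.4  -0.87] [0.001 0.029 0.003]
```

```bash
I="python3 -m inch"
$I '[[0,0,0.0007,0],[0,0,0,0],[0,0,0,0]]'>/dev/null && python3 g.py && 
$I '[[0,0,0.0007,0],[0,0,0,0],[0,0,0,0]]'>/dev/null && python3 g.py; python3 - <<'E'
from h import *
f=cam('wrist');s=cam('scene')
a=cv2.resize(f['frame'][110:310,200:440],(480,400),interpolation=cv2.INTER_CUBIC)
b=cv2.resize(s['frame'][180:260,270:334],(320,400),interpolation=cv2.INTER_CUBIC)
cv2.imwrite('pics/z1.png',np.hstack([a,b]))
E
```

```text
19.6 [0.5479 0.0111 0.0324] [-0.8  0.9  1.9]
19.9 [0.5482 0.0108 0.0318] [-1.1  1.9  1.6]
```

View pics/z1.png

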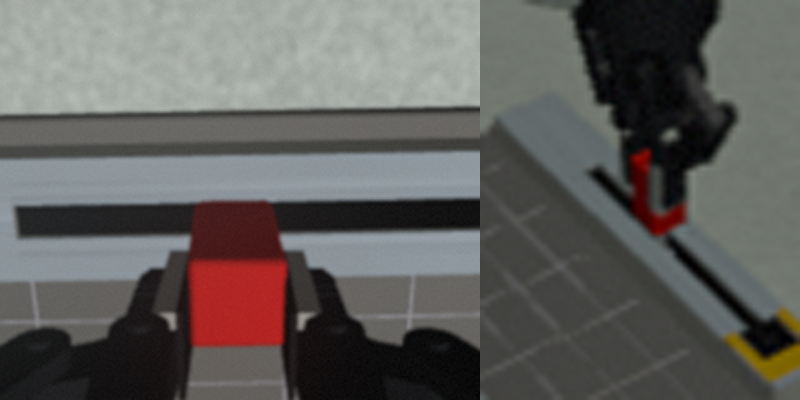

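The peg is upright in the slot with its head just above the rail (wrist crop (235,270), scene crop (660,200)). I'll relieve the side load, then release.

```bash
I="python3 -m inch"
$I '[[0,0.0008,0,0],[0,0,0,0],[0,0,0,0]]' 0 20 >/dev/null; python3 g.py
$I '[[0,0,0,0],[0,0,0,0],[0,0,0,0],[0,0,0,0]]' 0.032
$I '[[0,0,0,0],[0,0,0,0],[0,0,0,0]]' 0.05
python3 - <<'E'
from h import *
f=cam('wrist');s=cam('scene');t=cam('top');print(blobs(red(f),300),blobs(red(s),80)[:4],blobs(red(t),20)[:4])
E
```

```text
20.3 [0.5483 0.011  0.0317] [ 0.2 -1.7  2.2]
time_s: 20.7
tool_pos: [0.5482, 0.0115, 0.0316]
tool_rot: [[-1.0, -0.002, -0.0], [-0.002, 1.0, 0.0], [0.0, 0.0, -1.0]]
ft_force: [0.6, 0.2, -0.4]
opening: 0.0322
gripper_force: 0.0
time_s: 21.0
tool_pos: [0.5482, 0.0115, 0.0317]
tool_rot: [[-1.0, -0.002, 0.0], [-0.002, 1.0, 0.0], [-0.0, 0.0, -1.0]]
ft_force: [-0.1, -0.9, 0.5]
opening: 0.0499
gripper_force: 0.0
[([288, 211, 49, 71, 3214], [312.5, 247.7])] [([373, 98, 12, 19, 183], [378.6, 107.3]), ([300, 209, 8, 18, 89], [303.5, 217.1]), ([422, 231, 14, 24, 274], [428.6, 242.5]), ([415, 268, 19, 28, 371], [423.8, 281.0])] [([326, 61, 3, 21, 60], [327.0, 71.2]), ([310, 62, 2, 19, 24], [310.8, 72.0]), ([209, 143, 4, 6, 24], [210.5, 145.5]), ([186, 163, 4, 6, 23], [187.6, 165.6])]
```

```bash
I="python3 -m inch"
$I '[[0,0,-0.01,0],[0,0,-0.02,0],[0,0,-0.04,0],[0,0,-0.04,0],[0,0,-0.04,0],[0,0,0,0],[0,0,0,0]]' 0.06
python3 - <<'E'
from h import *
np.set_printoptions(precision=4,suppress=True)
f=cam('wrist');s=cam('scene')
print(blobs(red(f),200),blobs(red(s),80)[:4])
def tri(a,b):
    o1,d1=ray(f,a);o2,d2=ray(s,b);d1=d1[0];d2=d2[0]
    k=np.linalg.lstsq(np.c_[d1,-d2],o2-o1,rcond=None)[0];return o1+d1*k[0],o2+d2*k[1]
m=red(f);V=f['frame'][...,2];top=((m>0)&(V>118)).astype(np.uint8);n,l,ss,c=cv2.connectedComponentsWithStats(top);i=1+ss[1:,4].argmax()
cn=max(cv2.findContours((l==i).astype(np.uint8),0,1)[0],key=cv2.contourArea).reshape(-1,2)
for z in(.092,.102):print('top',ss[i],cv2.minAreaRect(onplane(f,cn,z)[:,:2].astype(np.float32)*1000))
b=[x for x in blobs(red(s),80) if 280<x[1][0]<320][0]
bb=[x for x in blobs(red(f),200) if 250<x[1][0]<380][0]
print('head centre',tri(bb[1],b[1]))
x0=.5415
for dz in(0,.01):print(proj(s,[[x0,.0115,.092+dz],[x0,.0115,.046+dz]]),proj(f,[[x0,.0115,.092+dz],[x0,.0115,.046+dz]]))
cv2.imwrite('pics/fin.png',f['frame'])
E
```

```text
time_s: 21.85
tool_pos: [0.5495, 0.0115, 0.1841]
tool_rot: [[-1.0, -0.002, 0.004], [-0.002, 1.0, -0.0], [-0.004, -0.0, -1.0]]
ft_force: [-0.3, -0.7, -0.3]
opening: 0.0602
gripper_force: 0.0
[([304, 169, 24, 28, 581], [315.6, 183.3])] [([373, 98, 12, 19, 182], [378.6, 107.3]), ([301, 209, 10, 18, 151], [305.5, 217.1]), ([422, 231, 14, 24, 272], [428.6, 242.5]), ([415, 268, 19, 28, 372], [423.8, 280.9])]
top [305 175  23  22 485] ((542.33203125, 9.331600189208984), (21.5122127532959, 22.03919792175293), 0.1825735867023468)
top [305 175  23  22 485] ((539.9808959960938, 9.409119606018066), (20.717809677124023, 21.225479125976562), 0.18274660408496857)
head centre (array([0.5448, 0.0088, 0.0708]), array([0.5434, 0.01  , 0.0705]))
[[306.2976 211.3547]
 [306.3921 223.5759]] [[318.0689 184.8064]
 [318.088  175.8031]]
[[306.2764 208.6309]
 [306.3719 220.9613]] [[318.0638 187.1567]
 [318.0843 177.5434]]
```

Triangulation puts the head centre at z = 0.0705 (0.069 expected when fully down) and over the slot line, so the peg is seated and upright. The gripper is clear of it.

```bash
python3 -c "
from station import ticket; print(ticket.sign_off())"
```

```text
the job is handed in; nothing more can be done
None
```

The smallest stop peg is standing upright and fully down in the hidden notch, about 105 mm along the slot; it is released, the arm is clear, and the job was handed in at about 22 s, though my first grasp closed too high and briefly tipped the peg in its stand before it righted itself.

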